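# Change over the flip-cap pin tubes

## Robot

A 6-joint arm with a two-finger parallel gripper is mounted at the origin on a cart in front of the work surface, level with it; the furniture and walls round the work are solid. World frame = base frame: x ahead of the robot, y to its left, z up, the work surface at z = 0. Lengths are in m, angles in rad, forces in N, time in s.
With the tool pointing down it reaches from about 0.35 to 0.85 m from the base axis. Payload 8.1 kg.
Tool frame: the origin (TCP) lies between the finger pads; the fingertips stand 14 mm ahead of it and the grasp point (between the pads) lies 5 mm behind it; z points along the fingers, y is the direction in which the jaws open and shut (so a half turn about z gives the same grasp; the last joint's range is limited). The gripper opens to 85 mm and grips with 20 to 120 N. Pads are 22 mm wide; open, the fingers measure 114 mm over their backs; the gripper's body (76 mm by 85 mm) begins 54 mm behind the grasp point. The pads swing forward as they close: fully open they stand 13 mm farther back than shut.
Start: joints at [-1.295, 0.13, 1.488, -0, 1.523, -0.085], TCP at [0.212, -0.561, 0.245] pointing down, gripper open.
Joint ranges: [-2.96, 2.96], [-0.89, 2.26], [0.02, 2.5], [-1.34, 4.48], [0, 2.73], [-2.66, 2.66]. Speed limits (rad/s): [2.39, 2.39, 2.79, 3.14, 3.14, 3.14].

## Interface

Orientations are given as [roll, pitch, yaw] about the fixed x, y, z axes, in that order (R = Rz(yaw) Ry(pitch) Rx(roll)).
In Python, from plant import status, get_image, r gives the robot as it stands.
- The arm moves only by the shell command python3 -m jog 'ROWS' [FORCE]. ROWS is JSON, one flat list of numbers, 7 for each row, row after row: the shift along the tool's x, y, z in cm, then the turn, a rotation vector about the tool's x, y, z in degrees, then the opening, from 0 (shut) to 1 (fully open). A call has exactly 10 rows; each row shifts and turns the pose as measured when the row begins, along the tool's axes as they then stand; what a row does not reach is not made up. A row lasts 1/10 s, in which the tool goes at most 50 mm and 8.59 degrees, less where a joint would pass 70% of its speed; a pose out of reach is approached as far as the arm can. A call is refused whole if a number of a shift passes 5 or a number of a turn 8.59, either way. A call with a gripper value outside its range is refused whole. The fingers move at their own pace and stop on an object; FORCE is the grip in N (left out, the last holds). Time passes only in rows, so rows that do not move let the fingers close, or fill a call up. It gives the time, the measured TCP pose, the force and the opening at its end, in the units of the state.
- status.sense(): the state, without advancing time (a new reading comes with each control period).
- get_image(name): name is "scene" or "top" or "wrist"; returns a dict with "frame" (480x640x3 uint8, red, green, blue), "depth" (480x640 float32, m along the optical axis (not along the pixel's ray), 0 where there is no reading), "fx", "fy", "cx", "cy" (pixels), "rvec" (rotation vector, rad) and "tvec" (3), from world to camera coordinates, as OpenCV has them. Camera axes: x right, y down, z forward; pixel columns grow to the right and rows downward; lengths in m; the calibration is good to about 2 mm. A picture is of the moment at which its call begins.
- r.job_done(): hands the job in, once; it reports no verdict.
The state is a dict: "time_s": time; "joint_positions": joint angles; "joint_vel": joint speeds; "effort": joint torques, N m; "position": TCP position; "eef_rot": TCP orientation; "contact_force": force on the tool from outside, world axes, zero at the start; "torque": the same for the moment, N m; "finger_gap": finger opening in m.
Only numpy, scipy, OpenCV 4.12 (cv2) and the standard library are available. Lean on these libraries where they do the work, as an engineer would, in place of code of your own. Each camera call takes 0.05 s, during which the arm holds its last target.

## Task

Change the pin rack over to the next batch: press the open blue cap fully shut and flip the red cap right back, so that it stands leaning past vertical, with the yellow cap left shut. The top plate of the stack behind the rack reaches over the red cap, so before opening that cap slide the plate, without lifting or tipping it, off the stack and squarely onto the empty ledge beside it, wholly on the ledge and clear of all the caps. Leave the two plates below, the paint jar, the grease tube and the tape roll where they are.

Things in the scene. Friction and masses are not known exactly. Their poses are not given: they have to be found in the camera images.
- red_cap (a joint): Hinge angle of the red flip cap, rad: 0 shut, grows as it opens, stop at 1.9. Starts shut. Stiff hinge (0.08 N m friction): the cap stays at any angle where it is left.
- blue_cap (a joint): Hinge angle of the blue cap, same make; starts standing open somewhere between 1.2 and 1.85.
- yellow_cap (a joint): Hinge angle of the yellow cap, same make; starts shut and stays shut.
- red_tab (a point): Centre of the red cap's thumb tab, a flat lug at the cap's front: 18 mm wide (y), 6 mm thick, free end 11 mm beyond this point; the round cap (52 mm across, 9 mm thick) begins 10 mm behind it. 66 mm from the hinge line; when shut, 4.5 mm above it. Moves with the cap, up and back over the hinge as it opens; x axis from tab to hinge, y along the hinge, z out of the cap's top face.
- red_hinge (a point): Middle of the red cap's hinge line, at the back of its tube's rim, 98 mm above the table. Rack axes: x from the rack's front to its back, away from the robot; y left along the row, which is the hinge axis; z up. The white tube (50 mm across) is fixed upright, its axis 30 mm in front of this point. The three tubes stand 75 mm apart, in any order. A shut cap's top is 9 mm above this line.
- blue_tab (a point): Centre of the blue cap's thumb tab, a flat lug at the cap's front: 18 mm wide (y), 6 mm thick, free end 11 mm beyond this point; the round cap (52 mm across, 9 mm thick) begins 10 mm behind it. 66 mm from the hinge line; when shut, 4.5 mm above it. Moves with the cap, up and back over the hinge as it opens; x axis from tab to hinge, y along the hinge, z out of the cap's top face.
- blue_hinge (a point): Middle of the blue cap's hinge line, at the back of its tube's rim, 98 mm above the table. Rack axes: x from the rack's front to its back, away from the robot; y left along the row, which is the hinge axis; z up. The white tube (50 mm across) is fixed upright, its axis 30 mm in front of this point. The three tubes stand 75 mm apart, in any order. A shut cap's top is 9 mm above this line.
- yellow_tab (a point): Centre of the yellow cap's thumb tab, a flat lug at the cap's front: 18 mm wide (y), 6 mm thick, free end 11 mm beyond this point; the round cap (52 mm across, 9 mm thick) begins 10 mm behind it. 66 mm from the hinge line; when shut, 4.5 mm above it. Moves with the cap, up and back over the hinge as it opens; x axis from tab to hinge, y along the hinge, z out of the cap's top face.
- yellow_hinge (a point): Middle of the yellow cap's hinge line, at the back of its tube's rim, 98 mm above the table. Rack axes: x from the rack's front to its back, away from the robot; y left along the row, which is the hinge axis; z up. The white tube (50 mm across) is fixed upright, its axis 30 mm in front of this point. The three tubes stand 75 mm apart, in any order. A shut cap's top is 9 mm above this line.
- plate_grip (a point): Centre of the black upright grip on the top plate: 40 mm long (x), 12 mm wide (y), 24 mm tall above the plate's face (the face is 12 mm below this point, the grip's top 13 mm above). It lies 15 mm nearer the plate's front end than the plate's centre. Axes are the plate's, at the start those of the rack.
- top_plate_center (a point): Centre of the loose top plate, aluminium, 150 (x) x 60 (y) x 8 mm, about 0.2 kg. It starts 53 mm too far forward on the stack, its front end over the red cap with 2 mm of air between. An open cap of a neighbouring tube stands in its way if it is slid sideways before it is drawn back.
- middle_plate_center (a point): Centre of the loose middle plate, same plate without a grip, lying square on the bottom plate.
- bottom_plate_center (a point): Centre of the loose bottom plate, same, lying on the dark steel bench; its front end is 18 mm behind the red hinge line.
- ledge (a point): Centre of the top face of the empty ledge of the fixed dark steel bench, left (+y) of the stack: 150 (x) x 98 (y) mm, 107.5 mm above the table, 1.5 mm below the top plate's underside. 83 mm in y from the stack's middle, level in x with the plates below. Along its left edge a rim 4.5 mm high, inner face 47 mm from this point. Rack axes.
- paint_jar: Jar of paint, 56 mm across, 66 mm tall, right of the rack. Origin at the middle of its base. Bystander.
- grease_tube: Lying grease tube, 57 x 150 x 40 mm, long along its y, between robot and rack. Origin at the middle of its underside. Bystander.
- tape_roll: Lying roll of paper tape, 89 mm across, 19 mm high, left of the rack. Origin at the middle of its underside. Bystander.
Mind the look-alikes: they are no part of the job. Leave any purple look-alike of the part that bears plate_grip alone.

How it is judged:
By the outcome, as a careful person would: the job done as asked, in the order asked, and still so for the second after the job is handed in, with the robot touching nothing.
It also fails if it takes over 64 s, if anything falls off the work surface, if the arm or the gripper's body presses on something with over 40 N, if the wrist force passes 120 N, or if a joint passes its speed limit or range.

## Working session

There is one attempt and no reset: what is moved stays moved. The work goes in short steps, Python scripts to look and compute and a shell command to move; the robot and the scene stay as the last step left them, time stands still between calls to the robot, and variables do not carry over. Pictures are saved under pics/ and viewed, and the job is handed in when it is done.

```bash
ls; mkdir -p pics
python3 - <<'E'
from plant import status,get_image,r
import cv2
for n in ["scene","top","wrist"]:
    d=get_image(n); cv2.imwrite(f"pics/a_{n}.png",d["frame"][:,:,::-1]); print(n,d["fx"],d["cx"],d["cy"],d["rvec"],d["tvec"])
print(status.sense())
E
```

```text
pics
scene 551.1724451668395 315.29654312479755 246.72314033426517 [ 0.74877318 -2.39981331  1.38271524] [0.40204819 0.23347826 0.86165667]
top 460.92566108438234 322.6371358077187 234.0990767437086 [ 2.16805825 -2.20015243  0.10459672] [-0.00713283  0.50443933  1.0493236 ]
wrist 368.6029765600979 319.8717671841518 237.95884452174002 [-2.37051652  1.63855885  0.25159894] [-0.599605   -0.03813977  0.37842761]
{'time_s': 0.15, 'joint_positions': array([-1.29543653e+00,  1.30990680e-01,  1.48901719e+00, -1.97903996e-05,
        1.52299082e+00, -8.54329740e-02]), 'joint_vel': array([-0.00022868, -0.00071682, -0.00420478,  0.00311106,  0.0007016 ,
       -0.00186179]), 'effort': array([ 1.18410576e-04, -5.70064330e+01, -5.01156914e+01, -2.56848089e-04,
        9.61317157e-03,  9.04262674e-05]), 'position': array([ 0.21169813, -0.56099182,  0.24449016]), 'eef_rot': array([-3.14019006e+00, -1.00281662e-04,  3.60793656e-01]), 'contact_force': array([0.77979795, 0.47563087, 0.51948053]), 'torque': array([ 0.01248776, -0.01650344, -0.00378706]), 'finger_gap': 0.08513184356298897}
```

View pics/a_scene.png

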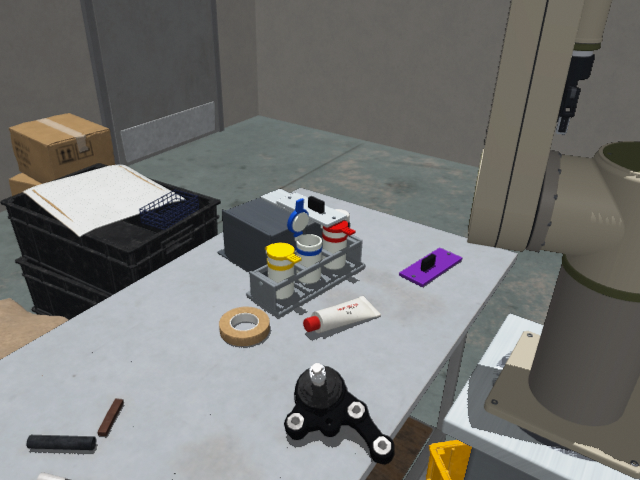

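View pics/a_top.png

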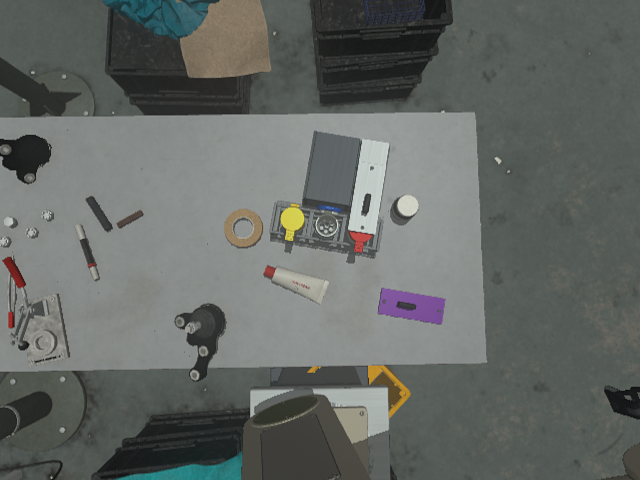

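The row runs yellow, blue, red from left to right, with the plate over red. Top view: grip at about (366,205), red tab (358,245), blue cap edge (328,208), yellow (291,218). Next I measure these.

```bash
cat > h.py <<'E'
import numpy as np,cv2
from plant import status,get_image,r
def cam(n):
    d=get_image(n); d["R"]=cv2.Rodrigues(np.array(d["rvec"]))[0]; d["t"]=np.array(d["tvec"]).ravel(); return d
def pts(d):
    v,u=np.mgrid[0:480,0:640]; z=d["depth"].astype(float)
    c=np.stack([(u-d["cx"])/d["fx"]*z,(v-d["cy"])/d["fy"]*z,z],-1)
    w=(c-d["t"])@d["R"]; w[z==0]=np.nan; return w
def ray(d,u,v,h):
    c=np.array([(u-d["cx"])/d["fx"],(v-d["cy"])/d["fy"],1.]); w=c@d["R"]; o=-d["t"]@d["R"]
    return o+w*(h-o[2])/w[2]
def proj(d,p):
    c=d["R"]@np.asarray(p)+d["t"]; return c[0]/c[2]*d["fx"]+d["cx"],c[1]/c[2]*d["fy"]+d["cy"]
def hsv(d): return cv2.cvtColor(d["frame"],cv2.COLOR_RGB2HSV)
def mask(d,c):
    h=hsv(d); H,S,V=h[...,0].astype(int),h[...,1],h[...,2]
    k={"red":((H<6)|(H>174))&(S>150)&(V>90),"blue":(abs(H-112)<10)&(S>150)&(V>60),"yellow":(abs(H-26)<7)&(S>150)&(V>90),
       "white":(S<25)&(V>200)}[c]
    return k
E
cat > m1.py <<'E'
from h import *
d=cam("top");w=pts(d)
for c in ["red","blue","yellow","white"]:
    k=mask(d,c).astype(np.uint8); n,l,s,ce=cv2.connectedComponentsWithStats(k)
    for i in range(1,n):
        if s[i,4]>25:
            p=w[l==i]; print(c,s[i],ce[i].round(1),np.nanmedian(p,0).round(4),"zmin/max",np.nanpercentile(p[:,2],[2,98]).round(3))
            cn=max(cv2.findContours((l==i).astype(np.uint8),0,1)[0],key=cv2.contourArea)
            b=cv2.boxPoints(cv2.minAreaRect(cn)); z=np.nanmedian(p[:,2]); print("  box",[ray(d,u,v,z)[:2].round(3).tolist() for u,v in b])
im=d["frame"][120:270,200:440,::-1]; cv2.imwrite("pics/b_top.png",cv2.resize(im,None,fx=3.3,fy=3.3,interpolation=2))
print("z table",np.nanmedian(w[300:330,100:200],(0,1)))
d=cam("scene"); im=d["frame"][170:350,210:480,::-1]; cv2.imwrite("pics/b_scene.png",cv2.resize(im,None,fx=2.9,fy=2.9,interpolation=2))
E
python3 m1.py
```

```text
red [350 231  22  21 213] [359.5 239.7] [ 0.4872 -0.091   0.107 ] zmin/max [0.103 0.111]
  box [[0.463, -0.065], [0.503, -0.072], [0.495, -0.117], [0.456, -0.11]]
red [  3 257  22  31 213] [ 13.5 272.3] [0.4245 0.6548 0.0817] zmin/max [0.065 0.1  ]
  box [[0.453, 0.68], [0.46, 0.667], [0.398, 0.631], [0.391, 0.644]]
red [265 266  10  10  48] [269.6 270.1] [0.4229 0.1073 0.0319] zmin/max [0.027 0.038]
  box [[0.419, 0.119], [0.433, 0.113], [0.425, 0.096], [0.411, 0.102]]
red [  9 312   4  16  60] [ 10.5 319.5] [0.3188 0.7055 0.0077] zmin/max [0.003 0.012]
  box [[0.336, 0.71], [0.336, 0.703], [0.302, 0.702], [0.302, 0.708]]
blue [322 206  16   5  31] [329.2 208. ] [ 0.5452 -0.0261  0.1525] zmin/max [0.148 0.177]
  box [[0.547, -0.012], [0.552, -0.013], [0.546, -0.043], [0.541, -0.043]]
yellow [281 204  23  37 546] [291.7 220.4] [0.5284 0.0535 0.1067] zmin/max [0.102 0.11 ]
  box [[0.563, 0.075], [0.563, 0.028], [0.485, 0.029], [0.486, 0.075]]
yellow [308 367  10   5  31] [312.5 369.1] [ 0.12    0.0182 -0.3613] zmin/max [-0.365 -0.356]
  box [[0.126, 0.032], [0.126, 0.004], [0.114, 0.004], [0.114, 0.032]]
yellow [368 366  43  51 517] [389.5 384.7] [ 0.0413 -0.229  -0.3634] zmin/max [-0.723 -0.356]
  box [[0.113, -0.131], [0.159, -0.209], [0.02, -0.295], [-0.025, -0.217]]
white [ 348  140   41   94 1856] [368.7 189.2] [ 0.5895 -0.115   0.1168] zmin/max [0.107 0.121]
  box [[0.507, -0.067], [0.7, -0.102], [0.69, -0.16], [0.497, -0.124]]
white [398 196  20  19 307] [407.6 204.9] [ 0.5634 -0.2056  0.0656] zmin/max [0.061 0.069]
  box [[0.584, -0.185], [0.583, -0.227], [0.543, -0.226], [0.543, -0.183]]
z table [3.24922268e-01 3.90240287e-01 3.78361879e-04]
```

View pics/b_top.png

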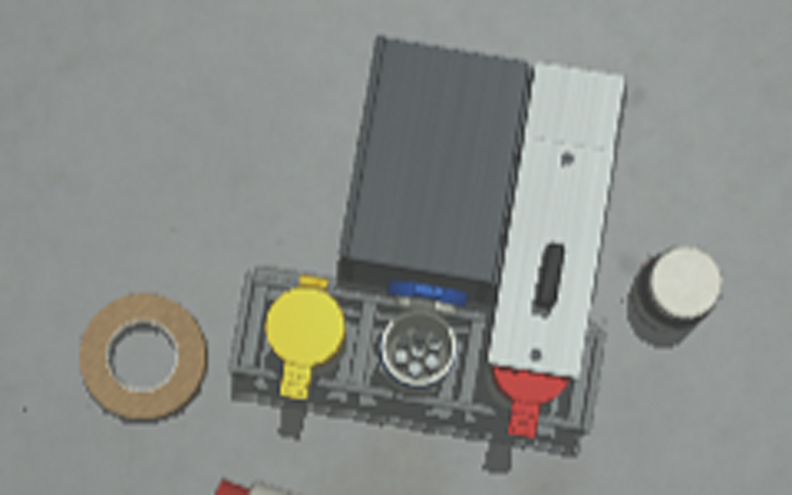

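View pics/b_scene.png

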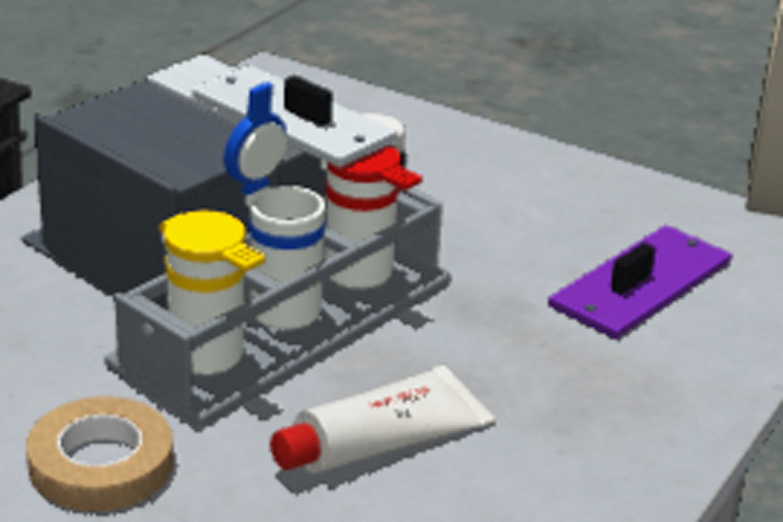

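Run:
```python
from h import *
from scipy.spatial.transform import Rotation as Ro
d=cam("wrist"); s=status.sense(); Rt=Ro.from_euler("xyz",s["eef_rot"]).as_matrix()
o=-d["R"].T@d["t"]; print("cam in tool",Rt.T@(o-s["position"]), "axes (cols cam xyz in tool)\n",(Rt.T@d["R"].T).round(3))
print(Rt.round(3))
cv2.imwrite("pics/c_wrist.png",d["frame"][:,:,::-1])
d=cam("top")
# plate edges: fit lines to long side pixels of white mask
k=mask(d,"white").astype(np.uint8); n,l,st,ce=cv2.connectedComponentsWithStats(k)
i=[j for j in range(1,n) if st[j,4]>1000][0]; m=l==i
L=[];Rr=[]
for v in range(155,222):
    u=np.where(m[v])[0]; L.append((u.min()-.5,v)); Rr.append((u.max()+.5,v))
for nm,e in (("L",L),("R",Rr)):
    P=np.array([ray(d,u,v,.117)[:2] for u,v in e],np.float32); vx,vy,x0,y0=cv2.fitLine(P,cv2.DIST_HUBER,0,.01,.01).ravel(); print(nm,np.degrees(np.arctan(vy/vx)),x0,y0, "y at x=.56:",y0+(.56-x0)*vy/vx)
# grip: dark inside plate
h=hsv(d); g=(h[...,2]<70); cc=np.zeros_like(m); cc[185:222,355:378]=1
vv,uu=np.where(g&cc); print("grip px",uu.mean(),vv.mean(),len(uu),[ray(d,uu.mean(),vv.mean(),z)[:2] for z in(.13,.142)])
```

```text
cam in tool [ 7.68364680e-02  1.04362983e-04 -1.27542079e-01] axes (cols cam xyz in tool)
 [[ 0.    -0.954 -0.299]
 [ 1.     0.     0.001]
 [-0.001 -0.299  0.954]]
[[ 0.936  0.353 -0.   ]
 [ 0.353 -0.936  0.001]
 [ 0.    -0.001 -1.   ]]
L -10.428364 0.5941153 -0.083177105 y at x=.56: -0.076898314
R -10.110494 0.5933545 -0.1413164 y at x=.56: -0.13536875
grip px 366.0882352941176 203.75 68 [array([ 0.55778648, -0.10538624]), array([ 0.55599372, -0.10408161])]
```

View pics/c_wrist.png

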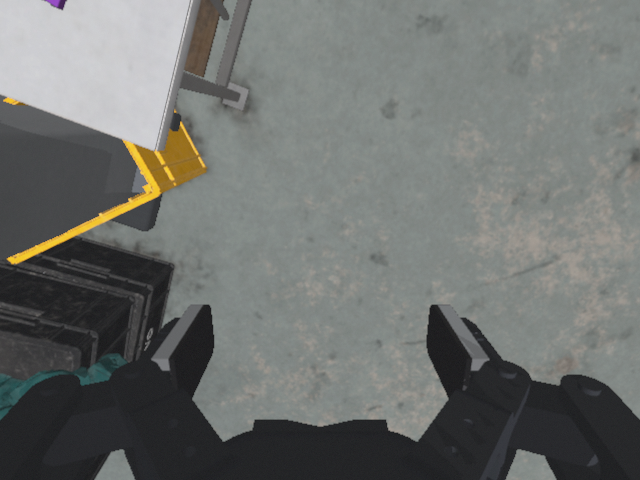

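Rack yaw is about −10.3°. The plate centreline, grip, red tab and yellow cap agree with the given spacings. I'll move to a viewing pose over the rack.

```bash
python3 -m jog '[3.9,-2.8,-0.7,0,0,7.75,0, 3.5,-3.3,-0.7,0,0,7.75,0, 3.0,-3.7,-0.7,0,0,7.75,0, 2.5,-4.1,-0.7,0,0,7.75,0, 1.9,-4.4,-0.7,0,0,0,0, 1.9,-4.4,-0.7,0,0,0,0, 1.9,-4.4,-0.7,0,0,0,0, 1.9,-4.4,-0.7,0,0,0,0, 1.9,-4.4,-0.7,0,0,0,0, 1.9,-4.4,-0.7,0,0,0,0]' 60
```

```text
time_s: 1.35
position: [0.4861, -0.1583, 0.3156]
eef_rot: [-3.14, -0.0, -0.208]
contact_force: [0.4, -1.4, 0.3]
finger_gap: -0.0001
```

```bash
python3 -m jog '[1.4,-3.6,-0.5,0,0,-0.8,0, 1.4,-3.6,-0.5,0,0,-0.8,0, 1.4,-3.6,-0.5,0,0,0,0, 0,0,0,0,0,0,0, 0,0,0,0,0,0,0, 0,0,0,0,0,0,0, 0,0,0,0,0,0,0, 0,0,0,0,0,0,0, 0,0,0,0,0,0,0, 0,0,0,0,0,0,0]' 60
python3 - <<'E'
from h import *
d=cam("wrist"); cv2.imwrite("pics/d_wrist.png",d["frame"][:,:,::-1]); print(status.sense()["position"],status.sense()["eef_rot"],status.sense()["joint_positions"])
np.savez("d.npz",**{k:np.array(v) for k,v in d.items()})
E
```

```text
time_s: 2.35
position: [0.5513, -0.0529, 0.3325]
eef_rot: [-3.14, -0.003, -0.175]
contact_force: [-0.4, 0.1, -0.7]
finger_gap: -0.0003
[ 0.55129587 -0.05291558  0.33253328] [-3.13986901e+00 -3.05723249e-03 -1.75001493e-01] [-0.18939466 -0.01752605  1.48431328  0.00177651  1.67177316  1.55658229]
```

View pics/d_wrist.png

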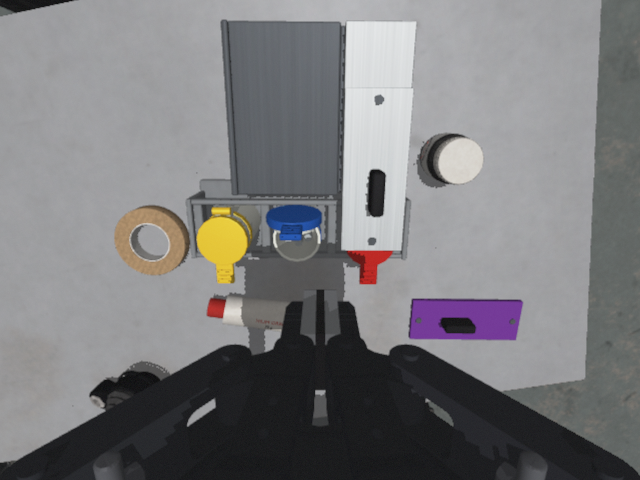

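Wrist view: blue cap stands upright (disc (294,218), tab (291,232)), red tab (369,270), grip (377,193), yellow (222,240). I'll measure from this view with depth.

Run:
```python
from h import *
d=dict(np.load("d.npz")); w=pts(d)
for c in ["red","blue","yellow"]:
    k=mask(d,c).astype(np.uint8); n,l,s,ce=cv2.connectedComponentsWithStats(k)
    for i in range(1,n):
        if s[i,4]>60 and ce[i][1]<300: print(c,s[i],ce[i].round(1),np.nanmedian(w[l==i],0).round(4),np.nanpercentile(w[l==i][:,2],[2,98]).round(3))
# plate edges at face height .117
V=d["frame"].max(2).astype(int); m=mask(d,"white")
for nm in "LR":
    P=[]
    for v in range(110,240,2):
        u=np.where(m[v,335:425])[0]+335; P.append(ray(d,u.min()-.5 if nm=="L" else u.max()+.5,v,.117)[:2])
    vx,vy,x0,y0=cv2.fitLine(np.array(P,np.float32),cv2.DIST_HUBER,0,.01,.01).ravel(); print(nm,np.degrees(np.arctan(vy/vx)),"y at .56",y0+(.56-x0)*vy/vx)
g=(V<60); cc=np.zeros_like(g); cc[160:225,362:392]=1
vv,uu=np.where(g&cc); print("grip",uu.mean(),vv.mean(),uu.min(),uu.max(),vv.min(),vv.max(),np.nanmedian(w[g&cc],0), [ray(d,uu.mean(),vv.mean(),z)[:2] for z in(.13,.142)])
# yellow disc / red tab boundary
X=np.array([np.cos(np.radians(-10.2)),np.sin(np.radians(-10.2))]);Y=np.array([-X[1],X[0]])
for c,z in (("yellow",.107),("red",.107)):
    k=mask(d,c); k[:, :]&=(np.mgrid[0:480,0:640][0]<300)
    vv,uu=np.where(k); 
    sel=(uu<255) if c=="yellow" else (uu>335)
    P=np.array([ray(d,u,v,z)[:2] for u,v in zip(uu[sel],vv[sel])]); print(c,"rackx",(P@X).min(),(P@X).max(),"racky",(P@Y).min(),(P@Y).max())
    t=P[(P@X)<(P@X).min()+.015]; print(" tab y",(t@Y).min(),(t@Y).max())
k=mask(d,"blue"); p=w[k]; p=p[np.isfinite(p[:,0])]; q=np.c_[p[:,:2]@X,p[:,:2]@Y,p[:,2]]
for z in np.arange(.1,.18,.01):
    s=q[abs(q[:,2]-z)<.005]; 
    if len(s): print(round(z,3),len(s),np.median(s,0).round(4),s[:,1].min().round(4),s[:,1].max().round(4),s[:,0].min().round(4),s[:,0].max().round(4))
print("plate front",)
```

```text
red [347 251  45  33 793] [368.7 263.3] [ 0.4854 -0.0908  0.1053] [0.103 0.107]
blue [ 267  205   54   35 1384] [293.2 220.1] [ 0.5508 -0.0287  0.1436] [0.11  0.174]
yellow [ 197  207   53   76 2421] [222.6 242.6] [0.5317 0.0518 0.1055] [0.1   0.107]
yellow [234 212  18  27  76] [245.1 222.9] [0.542  0.0283 0.0814] [0.077 0.085]
L -9.988734 y at .56 -0.07655921
R -10.556979 y at .56 -0.13516435
grip 375.9165446559297 192.41142020497804 368 384 170 216 [ 0.56149907 -0.10436728  0.14038814] [array([ 0.5595096 , -0.10560978]), array([ 0.5619442, -0.1041921])]
yellow rackx 0.4704876761845583 0.5502999561814911 racky 0.11433004234942358 0.16967994073173406
 tab y 0.1351273849749271 0.15243142919105762
red rackx 0.4699405253036022 0.5053858646564954 racky -0.026678886563260694 0.018086692867495226
 tab y -0.012550509803603966 0.004122639613896675
0.11 73 [0.5521 0.0699 0.1113] 0.0533 0.086 0.5516 0.553
0.12 162 [0.5512 0.0687 0.1199] 0.0466 0.0925 0.5504 0.552
0.13 203 [0.55   0.0685 0.13  ] 0.0456 0.0938 0.5425 0.5511
0.14 288 [0.5487 0.0689 0.1405] 0.0465 0.0936 0.5403 0.5499
0.15 342 [0.5461 0.0684 0.1491] 0.0517 0.0889 0.5392 0.5487
0.16 87 [0.5453 0.0704 0.1602] 0.0614 0.0791 0.5435 0.5472
0.17 217 [0.5429 0.0698 0.1732] 0.0612 0.0781 0.538 0.5456
plate front
```

Rack frame (yaw −10.2°): hinge line at rack x≈0.546; red at rack y≈−0.004, blue ≈0.070, yellow ≈0.144. The blue angle is ≈1.43 rad. Blue comes first: closed fingers go in behind its cap.

```bash
python3 -m jog '[1.5,-2.4,0,0,0,0,0, 0,0,4.2,0,0,0,0, 0,0,4.2,0,0,0,0, 0,0,4.2,0,0,0,0, 0,0,3.6,0,0,0,0, 0,0,0,0,0,0,0, 0,0,0,0,0,0,0, 0,0,0,0,0,0,0, 0,0,0,0,0,0,0, 0,0,0,0,0,0,0]'
cat > s.py <<'E'
from h import *
s=status.sense(); a=np.radians(-10.2); p=s["position"]; print("rack x %.4f y %.4f z %.4f"%(p[0]*np.cos(a)+p[1]*np.sin(a),-p[0]*np.sin(a)+p[1]*np.cos(a),p[2]),"rpy deg",np.degrees(s["eef_rot"]).round(2),"F",s["contact_force"].round(1),"t",s["time_s"],"gap",round(s["finger_gap"],4))
E
python3 s.py; python3 -c "
from h import *
d=cam('scene'); cv2.imwrite('pics/e.png',cv2.resize(d['frame'][150:350,200:460,::-1],None,fx=3,fy=3))"
```

```text
time_s: 3.4
position: [0.5766, -0.0336, 0.1762]
eef_rot: [-3.14, -0.018, -0.178]
contact_force: [-0.3, -0.4, 0.3]
finger_gap: -0.0
rack x 0.5734 y 0.0691 z 0.1762 rpy deg [-179.88   -1.06  -10.21] F [-0.3 -0.4  0.3] t 3.4 gap -0.0
```

View pics/e.png

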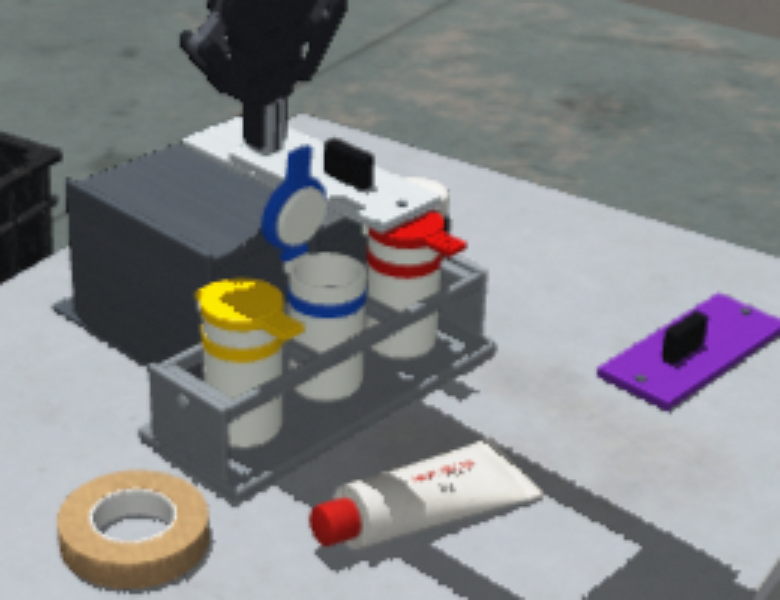

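```bash
python3 -m jog '[0,0,1.2,0,-1,0,0, -1.6,0,0,0,0,0,0, -1.7,0,0.3,0,0,0,0, -1.2,0,0.6,0,0,0,0, -1.0,0,0.9,0,0,0,0, -0.7,0,1.1,0,0,0,0, -0.4,0,1.2,0,0,0,0, 0,0,0.2,0,0,0,0, 0,0,0,0,0,0,0, 0,0,0,0,0,0,0]' 
python3 s.py; python3 -c "
from h import *
d=cam('scene'); cv2.imwrite('pics/f.png',cv2.resize(d['frame'][150:350,200:460,::-1],None,fx=3,fy=3))"
```

```text
time_s: 4.45
position: [0.515, -0.0223, 0.1209]
eef_rot: [-3.139, -0.007, -0.178]
contact_force: [-3.4, 1.0, 5.5]
finger_gap: -0.0001
rack x 0.5108 y 0.0693 z 0.1209 rpy deg [-179.86   -0.39  -10.22] F [-3.4  1.   5.5] t 4.45 gap -0.0001
```

View pics/f.png

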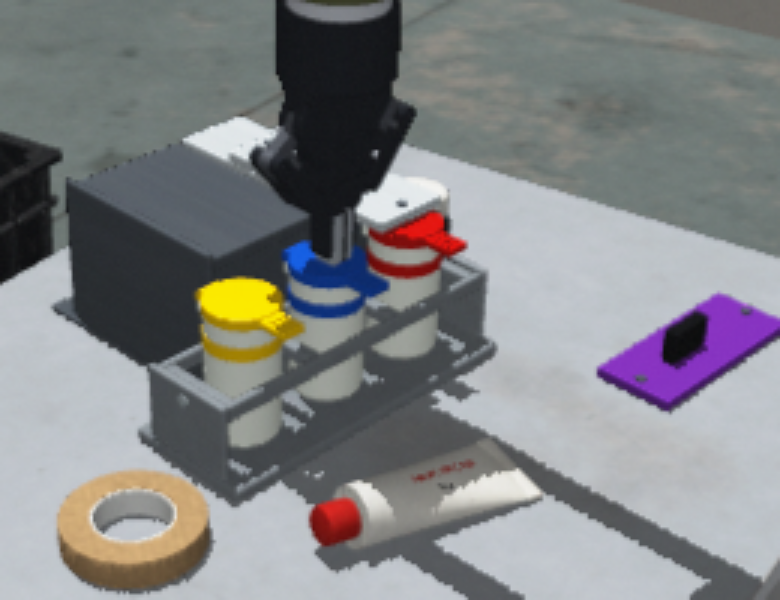

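The blue cap is down under the fingers (at (330,262)). I'll press a bit harder, then rise and go over the grip.

```bash
python3 -m jog '[0,0,0.4,0,0,0,0, 0,0,0.4,0,0,0,0, 0,0,0.4,0,0,0,0, 0,0,0.4,0,0,0,0, 0,0,0.4,0,0,0,0, 0,0,0.4,0,0,0,0, 0,0,0.4,0,0,0,0, 0,0,0.4,0,0,0,0, 0,0,0.4,0,0,0,0, 0,0,0.4,0,0,0,0]'; python3 s.py
```

```text
time_s: 5.5
position: [0.5153, -0.0223, 0.1201]
eef_rot: [3.141, 0.001, -0.176]
contact_force: [-22.9, 3.0, 38.7]
finger_gap: 0.0002
rack x 0.5111 y 0.0693 z 0.1201 rpy deg [ 1.7998e+02  3.0000e-02 -1.0070e+01] F [-22.9   3.   38.7] t 5.5 gap 0.0002
```

```bash
python3 -m jog '[0,0,-2,0,0,0,0, 0,0,-4,0,0,0,0, 0,0,-4,0,0,0,0.5, 2.0,2.5,0,0,0,0,0.5, 2.0,2.5,0,0,0,0,0.5, 2.0,2.4,0,0,0,0,0.5, 0,0,0,0,0,0,0.5, 0,0,0,0,0,0,0.5, 0,0,0,0,0,0,0.5, 0,0,0,0,0,0,0.5]'; python3 s.py
cat > m2.py <<'E'
from h import *
import sys
d=cam("wrist"); w=pts(d); np.savez("d.npz",**{k:np.array(v) for k,v in d.items()})
cv2.imwrite(sys.argv[1],d["frame"][:,:,::-1])
E
python3 m2.py pics/g.png
```

```text
time_s: 6.5
position: [0.5655, -0.1078, 0.2265]
eef_rot: [3.141, -0.004, -0.174]
contact_force: [-0.4, -0.3, -0.2]
finger_gap: 0.0424
rack x 0.5757 y -0.0060 z 0.2265 rpy deg [179.97  -0.21  -9.96] F [-0.4 -0.3 -0.2] t 6.5 gap 0.0424
```

View pics/g.png

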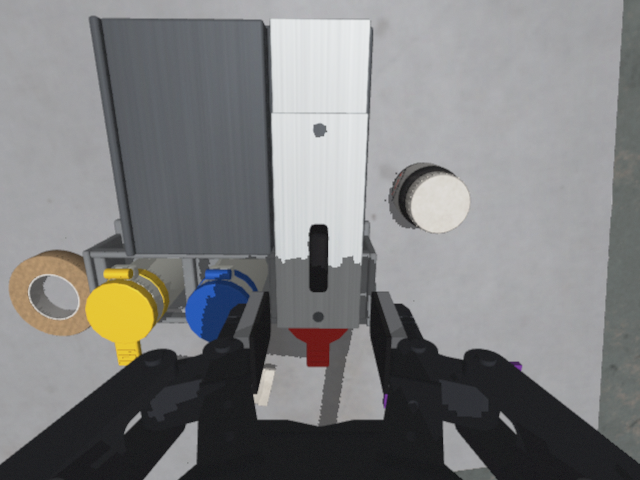

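The grip (318,258) is centred between the fingers and blue is shut. I'll refine grip and plate yaw from this close view.

```bash
cat > m3.py <<'E'
from h import *
d=dict(np.load("d.npz")); w=pts(d); a=np.radians(-10.2)
rk=lambda p:np.array([p[0]*np.cos(a)+p[1]*np.sin(a),-p[0]*np.sin(a)+p[1]*np.cos(a)])
V=d["frame"].max(2); g=V<55; n,l,s,ce=cv2.connectedComponentsWithStats(g.astype(np.uint8)); i=l[258,318]
vv,uu=np.where(l==i); print(s[i],"z",np.nanmedian(w[l==i][:,2]))
print("grip at .142",rk(ray(d,uu.mean(),vv.mean(),.142)),"ends",rk(ray(d,uu.mean(),vv.min(),.142)),rk(ray(d,uu.mean(),vv.max(),.142)),"w",rk(ray(d,uu.min(),250,.142)),rk(ray(d,uu.max(),250,.142)))
for nm in "LR":
    for nm2,v0,v1,z in (("top",120,240,.117),("mid",30,105,.109)):
        P=[]
        for v in range(v0,v1,2):
            b=np.where((d["frame"][v].min(-1)>190))[0]; b=b[(b>255)&(b<385)]; P.append(ray(d,b.min()-.5 if nm=="L" else b.max()+.5,v,z)[:2])
        vx,vy,x0,y0=cv2.fitLine(np.array(P,np.float32),cv2.DIST_HUBER,0,.01,.01).ravel(); th=np.arctan(vy/vx); q=rk([.62,y0+(.62-x0)*vy/vx]); print(nm,nm2,np.degrees(th),"rack",q)
E
python3 m3.py
```

```text
[ 310  225   18   67 1159] z 0.14048118245293673
grip at .142 [ 0.57353742 -0.00520725] ends [ 0.59451228 -0.00513868] [ 0.55136189 -0.00527974] w [ 5.78713409e-01 -1.12365773e-04] [ 0.57875743 -0.01047396]
L top -10.189279 rack [0.62565736 0.02389125]
L mid -10.211674 rack [0.62567221 0.02380873]
R top -10.520309 rack [ 0.63617249 -0.03454938]
R mid -10.256768 rack [ 0.63619989 -0.0347017 ]
```

```bash
python3 -m jog '[-0.25,-0.1,0,0,0,0.2,0.5, 0,0,4,0,0,0,0.5, 0,0,3.5,0,0,0,0.5, 0,0,1,0,0,0,0.5, 0,0,0,0,0,0,0.5, 0,0,0,0,0,0,0.5, 0,0,0,0,0,0,0.5, 0,0,0,0,0,0,0.5, 0,0,0,0,0,0,0.5, 0,0,0,0,0,0,0.5]'; python3 s.py
```

```text
time_s: 7.55
position: [0.5669, -0.1042, 0.1486]
eef_rot: [3.14, -0.016, -0.174]
contact_force: [1.2, 0.1, -0.2]
finger_gap: 0.0428
rack x 0.5764 y -0.0021 z 0.1486 rpy deg [179.92  -0.93  -9.97] F [ 1.2  0.1 -0.2] t 7.55 gap 0.0428
```

```bash
python3 -m jog '[-0.3,0.3,0,0,-0.9,0.2,0.5, 0,0,0.7,0,0,0,0.5, 0,0,0.5,0,0,0,0.5, 0,0,0,0,0,0,0.5, 0,0,0,0,0,0,0.5, 0,0,0,0,0,0,0.5, 0,0,0,0,0,0,0.5, 0,0,0,0,0,0,0.5, 0,0,0,0,0,0,0.5, 0,0,0,0,0,0,0.5]'; python3 s.py
```

```text
time_s: 8.55
position: [0.5633, -0.107, 0.1357]
eef_rot: [3.14, 0.001, -0.178]
contact_force: [-0.3, -0.3, 0.8]
finger_gap: 0.0429
rack x 0.5733 y -0.0056 z 0.1357 rpy deg [ 1.7992e+02  4.0000e-02 -1.0200e+01] F [-0.3 -0.3  0.8] t 8.55 gap 0.0429
```

Well aligned. Closing on the grip.

```bash
python3 -m jog '[0,0,0,0,0,0,0, 0,0,0,0,0,0,0, 0,0,0,0,0,0,0, 0,0,0,0,0,0,0, 0,0,0,0,0,0,0, 0,0,0,0,0,0,0, 0,0,0,0,0,0,0, 0,0,0,0,0,0,0, 0,0,0,0,0,0,0, 0,0,0,0,0,0,0]' 50; python3 s.py; python3 m2.py pics/i.png
```

```text
time_s: 9.55
position: [0.5635, -0.1071, 0.1361]
eef_rot: [3.14, 0.0, -0.178]
contact_force: [-0.1, -0.6, 0.6]
finger_gap: 0.0105
rack x 0.5735 y -0.0056 z 0.1361 rpy deg [179.92   0.   -10.21] F [-0.1 -0.6  0.6] t 9.55 gap 0.0105
```

View pics/i.png

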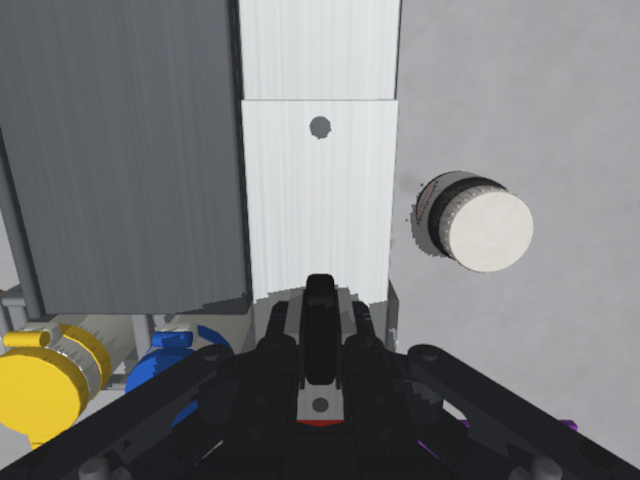

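```bash
python3 -m jog '[0.6,0,0,0,0,0,0, 0.6,0,0,0,0,0,0, 0.6,0,0,0,0,0,0, 0.6,0,0,0,0,0,0, 0.6,0,0,0,0,0,0, 0.6,0,0,0,0,0,0, 0,0,0,0,0,0,0, 0,0,0,0,0,0,0, 0,0,0,0,0,0,0, 0,0,0,0,0,0,0]'; python3 s.py
```

```text
time_s: 10.6
position: [0.6024, -0.114, 0.1361]
eef_rot: [3.14, 0.0, -0.178]
contact_force: [-0.2, 0.3, 0.3]
finger_gap: 0.011
rack x 0.6131 y -0.0056 z 0.1361 rpy deg [ 1.7992e+02  3.0000e-02 -1.0200e+01] F [-0.2  0.3  0.3] t 10.6 gap 0.011
```

```bash
python3 -m jog '[0.4,0,0,0,0,0,0, 0.4,0,0,0,0,0,0, 0.3,0,0,0,0,0,0, 0,0,0,0,0,0,0, 0,0,0,0,0,0,0, 0,0,0,0,0,0,0, 0,0,0,0,0,0,0, 0,0,0,0,0,0,0, 0,0,0,0,0,0,0, 0,0,0,0,0,0,0]'; python3 s.py; python3 m2.py pics/j.png
```

```text
time_s: 11.6
position: [0.6137, -0.1161, 0.1361]
eef_rot: [3.14, 0.001, -0.178]
contact_force: [-0.7, -0.7, 2.0]
finger_gap: 0.0111
rack x 0.6245 y -0.0056 z 0.1361 rpy deg [ 1.7992e+02  4.0000e-02 -1.0210e+01] F [-0.7 -0.7  2. ] t 11.6 gap 0.0111
```

View pics/j.png

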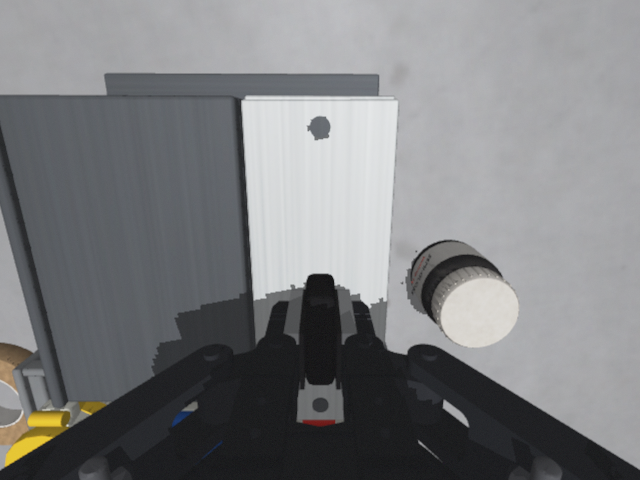

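Run:
```python
from h import *
d=dict(np.load("d.npz")); a=np.radians(-10.2)
rk=lambda p:np.array([p[0]*np.cos(a)+p[1]*np.sin(a),-p[0]*np.sin(a)+p[1]*np.cos(a)]).round(4)
g=cv2.cvtColor(d["frame"],cv2.COLOR_RGB2GRAY)
for u in (60,130,200,270,345,385): print(u,g[66:106,u].tolist())
for u in (270,345,385):print(u,"mid rear@96",rk(ray(d,u,95.5,.109)),"top rear",rk(ray(d,u,100,.117)))
for u in (60,130,200):print(u,"ledge",rk(ray(d,u,95.5,.1075)))
v=150; print(g[v,0:20].tolist(), g[v,225:260].tolist()); print(g[300,10:45].tolist())
```

```text
60 [163, 164, 163, 162, 163, 164, 164, 165, 165, 164, 164, 164, 165, 165, 166, 164, 166, 165, 165, 165, 166, 166, 165, 165, 164, 164, 164, 164, 150, 111, 84, 90, 92, 95, 98, 98, 97, 98, 97, 98]
130 [164, 165, 163, 165, 167, 165, 151, 114, 88, 92, 95, 94, 95, 96, 95, 97, 98, 98, 96, 95, 95, 93, 95, 97, 98, 97, 94, 95, 95, 84, 80, 88, 91, 94, 97, 98, 98, 99, 97, 98]
200 [173, 171, 171, 172, 172, 170, 171, 135, 87, 98, 99, 98, 100, 99, 100, 100, 101, 102, 102, 101, 102, 100, 100, 101, 101, 98, 98, 99, 100, 84, 78, 88, 92, 98, 102, 104, 102, 104, 103, 104]
270 [178, 179, 178, 177, 177, 177, 178, 143, 97, 99, 105, 105, 105, 107, 105, 106, 106, 107, 108, 108, 106, 105, 103, 104, 106, 103, 104, 104, 104, 145, 189, 216, 224, 199, 186, 214, 223, 223, 223, 222]
345 [183, 183, 184, 184, 184, 183, 184, 153, 106, 102, 108, 112, 113, 114, 114, 111, 110, 112, 112, 112, 113, 112, 109, 110, 111, 112, 112, 110, 111, 121, 168, 211, 222, 202, 189, 216, 224, 224, 224, 224]
385 [180, 179, 180, 181, 180, 180, 177, 178, 178, 178, 177, 177, 177, 178, 178, 177, 177, 177, 176, 178, 175, 175, 175, 176, 176, 176, 176, 176, 177, 164, 176, 212, 212, 188, 193, 218, 226, 225, 225, 225]
270 mid rear@96 [0.7116 0.0139] top rear [0.7095 0.0129]
345 mid rear@96 [ 0.7116 -0.0156] top rear [ 0.7095 -0.0151]
385 mid rear@96 [ 0.7116 -0.0313] top rear [ 0.7095 -0.03  ]
60 ledge [0.7116 0.0972]
130 ledge [0.7116 0.0695]
200 ledge [0.7116 0.0418]
[54, 45, 41, 41, 41, 42, 65, 84, 89, 91, 91, 91, 92, 92, 91, 92, 90, 90, 91, 91] [104, 106, 104, 105, 103, 103, 104, 104, 101, 95, 85, 80, 65, 49, 48, 46, 52, 55, 58, 148, 205, 217, 217, 217, 220, 220, 219, 217, 218, 220, 221, 219, 218, 216, 215]
[163, 163, 164, 165, 165, 166, 165, 165, 164, 164, 164, 164, 163, 164, 139, 98, 89, 92, 93, 93, 92, 91, 89, 85, 84, 78, 72, 64, 51, 45, 44, 45, 45, 65, 84]
```

```bash
python3 -m jog '[0.2,0,0,0,0,0,0, 0,0,0,0,0,0,0, 0,0,0,0,0,0,0, 0,-0.6,0,0,0,0,0, 0,-0.7,0,0,0,0,0, 0,-0.7,0,0,0,0,0, 0,-0.7,0,0,0,0,0, 0,-0.7,0,0,0,0,0, 0,-0.7,0,0,0,0,0, 0,-0.7,0,0,0,0,0]'; python3 s.py
```

```text
time_s: 12.65
position: [0.6254, -0.0662, 0.1361]
eef_rot: [3.139, -0.001, -0.179]
contact_force: [-0.2, -0.9, 1.5]
finger_gap: 0.0105
rack x 0.6272 y 0.0456 z 0.1361 rpy deg [ 1.7985e+02 -3.0000e-02 -1.0240e+01] F [-0.2 -0.9  1.5] t 12.65 gap 0.0105
```

```bash
python3 -m jog '[0,-0.7,0,0,0,0,0, 0,-0.7,0,0,0,0,0, 0,-0.7,0,0,0,0,0, 0,-0.5,0,0,0,0,0, 0,-0.1,0,0,0,0,0, 0,0,0,0,0,0,0, 0,0,0,0,0,0,0, 0,0,0,0,0,0,0, 0,0,0,0,0,0,0, 0,0,0,0,0,0,0]'; python3 s.py; python3 m2.py pics/k.png
```

```text
time_s: 13.65
position: [0.63, -0.0354, 0.1347]
eef_rot: [3.141, 0.002, -0.178]
contact_force: [0.3, 0.7, -0.7]
finger_gap: 0.0109
rack x 0.6263 y 0.0767 z 0.1347 rpy deg [ 1.7994e+02  1.0000e-01 -1.0170e+01] F [ 0.3  0.7 -0.7] t 13.65 gap 0.0109
```

View pics/k.png

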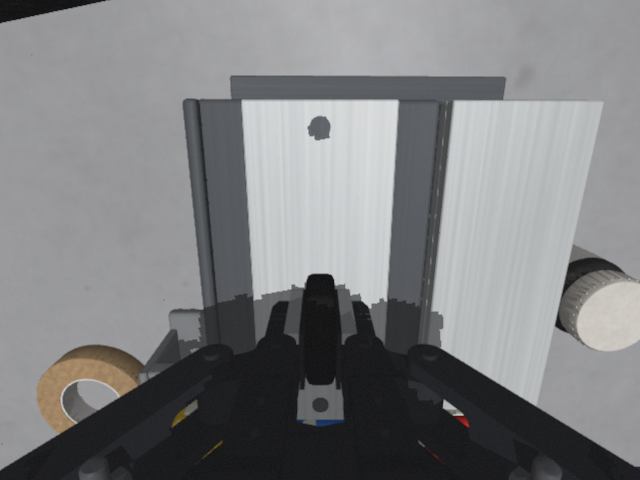

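```bash
cat > m4.py <<'E'
from h import *
d=dict(np.load("d.npz")); a=np.radians(-10.2)
rk=lambda p:np.array([p[0]*np.cos(a)+p[1]*np.sin(a),-p[0]*np.sin(a)+p[1]*np.cos(a)]).round(4)
g=cv2.cvtColor(d["frame"],cv2.COLOR_RGB2GRAY).astype(int)
for u in (222,260,300,350,380,415,470,550): print(u,g[92:106,u].tolist())
for v in (150,220): print(v,"left ledge/plate",g[v,195:262].tolist()); print(g[v,385:450].tolist())
for u in (222,415): print("ledge rear@99.5",rk(ray(d,u,99.5,.1075)))
for u in (260,380): print("plate rear@100",rk(ray(d,u,100,.1155)))
E
python3 m4.py
```

```text
222 [160, 161, 161, 160, 160, 161, 146, 105, 75, 85, 86, 90, 92, 94]
260 [97, 96, 96, 93, 96, 97, 90, 132, 175, 199, 210, 210, 209, 209]
300 [96, 96, 94, 92, 94, 94, 92, 134, 174, 199, 210, 211, 209, 211]
350 [93, 93, 92, 92, 92, 93, 91, 134, 172, 198, 208, 209, 208, 208]
380 [92, 94, 93, 92, 92, 91, 91, 136, 179, 205, 215, 215, 215, 215]
415 [94, 93, 92, 91, 91, 89, 91, 81, 73, 78, 84, 89, 95, 96]
470 [90, 93, 93, 93, 91, 90, 90, 100, 149, 186, 199, 201, 202, 202]
550 [153, 152, 152, 153, 152, 152, 153, 143, 157, 181, 192, 196, 195, 193]
150 left ledge/plate [98, 92, 85, 79, 73, 60, 45, 39, 40, 77, 90, 91, 89, 89, 91, 90, 91, 91, 90, 91, 90, 90, 91, 91, 92, 92, 92, 92, 91, 92, 92, 93, 91, 91, 90, 91, 92, 92, 92, 93, 93, 92, 90, 93, 94, 93, 93, 94, 89, 141, 189, 204, 204, 206, 208, 207, 206, 205, 207, 208, 208, 207, 203, 203, 202, 201, 204]
[215, 215, 214, 214, 213, 215, 216, 216, 215, 203, 176, 124, 93, 92, 93, 94, 94, 94, 95, 95, 95, 94, 95, 95, 97, 96, 96, 94, 95, 95, 96, 96, 97, 96, 96, 96, 98, 97, 97, 98, 97, 98, 96, 96, 96, 96, 97, 95, 87, 80, 61, 62, 72, 74, 73, 74, 83, 82, 74, 73, 75, 73, 97, 140, 172]
220 left ledge/plate [81, 77, 84, 86, 90, 93, 95, 93, 86, 79, 78, 69, 55, 43, 45, 76, 88, 88, 88, 89, 88, 91, 90, 90, 90, 89, 88, 89, 92, 90, 90, 91, 91, 92, 90, 90, 89, 90, 89, 89, 89, 91, 90, 90, 91, 90, 90, 89, 90, 91, 94, 92, 90, 139, 179, 193, 195, 197, 202, 201, 199, 199, 200, 202, 202, 200, 198]
[205, 209, 209, 211, 210, 195, 169, 121, 90, 90, 90, 90, 91, 92, 93, 92, 91, 92, 92, 92, 93, 92, 91, 91, 92, 93, 93, 92, 91, 93, 93, 92, 93, 92, 91, 93, 91, 92, 93, 92, 92, 86, 79, 64, 57, 69, 73, 73, 73, 85, 79, 72, 74, 72, 74, 116, 151, 182, 192, 193, 196, 198, 197, 194, 195]
ledge rear@99.5 [0.7118 0.1152]
ledge rear@99.5 [0.7118 0.0392]
plate rear@100 [0.7112 0.099 ]
plate rear@100 [0.7112 0.0542]
```

Plate is square and centred on the ledge (rear edges within ~0.5 mm, side gaps equal), dropped 1.4 mm. Release and lift.

```bash
python3 -m jog '[0,0,0,0,0,0,0, 0,0,0,0,0,0,0.4, 0,0,0,0,0,0,0.4, 0,0,0,0,0,0,0.4, 0,0,0,0,0,0,0.4, 0,0,-3,0,0,0,0.4, 0,0,-4,0,0,0,0.4, 0,0,-4,0,0,0,0.4, -2.5,3,0,0,0,0,0.4, -2.5,3,0,0,0,0,0.4]'; python3 s.py; python3 m2.py pics/l.png;  python3 -c "
from h import *
d=cam('scene'); cv2.imwrite('pics/l2.png',cv2.resize(d['frame'][150:350,200:460,::-1],None,fx=3,fy=3))"
```

```text
time_s: 14.7
position: [0.5707, -0.0843, 0.2482]
eef_rot: [3.14, 0.003, -0.173]
contact_force: [0.4, -0.5, -0.3]
finger_gap: 0.0339
rack x 0.5766 y 0.0181 z 0.2482 rpy deg [ 1.7993e+02  1.6000e-01 -9.9300e+00] F [ 0.4 -0.5 -0.3] t 14.7 gap 0.0339
```

View pics/l.png

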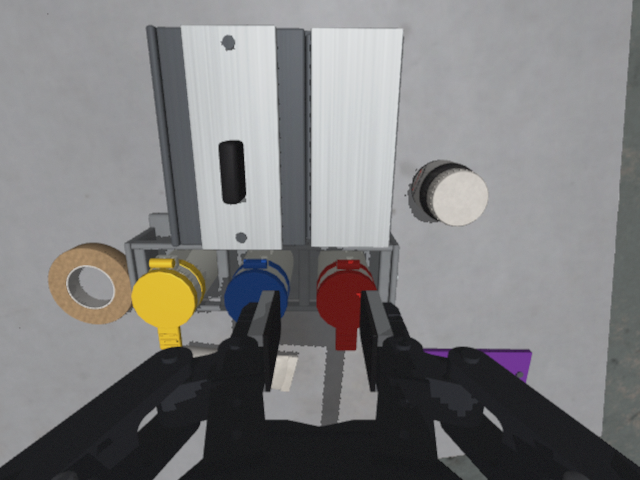

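View pics/l2.png

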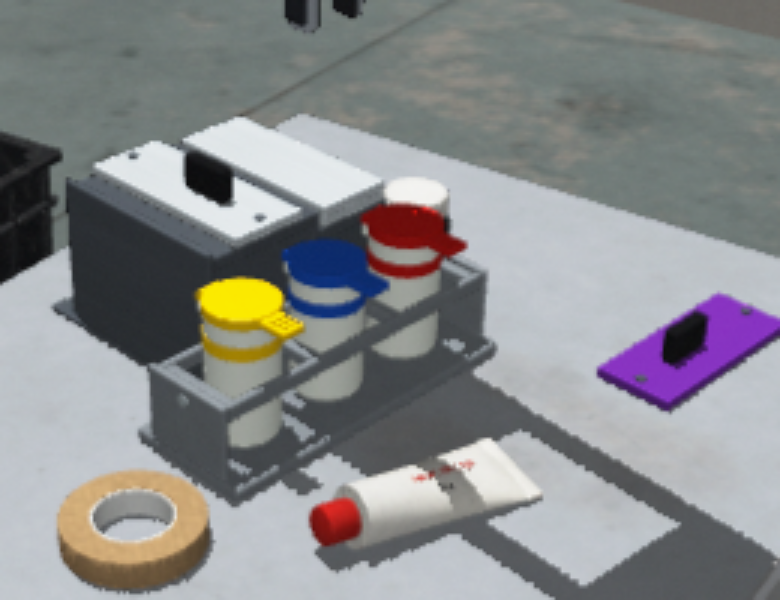

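Plate placed, blue shut. Now I measure the red tab and the front rail height.

Run:
```python
from h import *
d=dict(np.load("d.npz")); w=pts(d); a=np.radians(-10.2)
rk=lambda p:np.array([p[0]*np.cos(a)+p[1]*np.sin(a),-p[0]*np.sin(a)+p[1]*np.cos(a)]).round(4)
m=mask(d,"red"); vv,uu=np.where(m&(np.mgrid[0:480,0:640][0]>330)); print("tab px",uu.min(),uu.max(),vv.max(),rk(ray(d,(uu.min()+uu.max())/2,vv.max(),.1055)),rk(ray(d,uu.min(),340,.1055)),rk(ray(d,uu.max(),340,.1055)),"z",np.nanmedian(w[vv,uu,2]))
vv,uu=np.where(m&(np.mgrid[0:480,0:640][0]>255)&(np.mgrid[0:480,0:640][0]<300)); print("disc",uu.min(),uu.max(),rk(ray(d,uu.min(),290,.107)),rk(ray(d,uu.max(),290,.107)))
q=np.stack([w[...,0]*np.cos(a)+w[...,1]*np.sin(a),-w[...,0]*np.sin(a)+w[...,1]*np.cos(a),w[...,2]],-1)
s=(q[...,1]>.02)&(q[...,1]<.06)&(q[...,0]>.43)&(q[...,0]<.56)
for x in np.arange(.43,.56,.01):
    z=q[s&(abs(q[...,0]-x)<.005)][:,2]; print(round(x,2),z.size and np.percentile(z,[5,50,95]).round(3))
```

```text
tab px 336 356 349 [ 0.4696 -0.005 ] [0.4784 0.0037] [ 0.4784 -0.0132] z 0.10435575506350583
disc 317 375 [0.5253 0.0198] [ 0.5255 -0.0266]
0.43 [-0.003 -0.002 -0.   ]
0.44 [-0.003 -0.002 -0.   ]
0.45 [-0.003 -0.002 -0.   ]
0.46 [-0.003 -0.002 -0.001]
0.47 [0.007 0.008 0.01 ]
0.48 [0.008 0.009 0.061]
0.49 [0.008 0.055 0.061]
0.5 [0.008 0.01  0.105]
0.51 [0.008 0.059 0.106]
0.52 [0.008 0.059 0.106]
0.53 [0.033 0.076 0.106]
0.54 [0.047 0.061 0.104]
0.55 [0.055 0.06  0.062]
0.56 0
```

```bash
python3 -m jog '[-3,0.7,0,0,0,0,0.5, -3,0.6,1,0,0,0,0.5, -3,0.6,1,0,0,0,0.5, 0,0,1,0,0,0,0.5, 0,0,3,0,0,0,0.5, 0,0,3,0,0,0,0.5, 0,0,2,0,0,0,0.5, 0,0,0,0,0,0,0.5, 0,0,0,0,0,0,0.5, 0,0,0,0,0,0,0.5]'; python3 s.py
```

```text
time_s: 15.8
position: [0.4787, -0.0886, 0.1369]
eef_rot: [3.141, -0.003, -0.179]
contact_force: [0.0, -0.8, -0.3]
finger_gap: 0.0427
rack x 0.4869 y -0.0025 z 0.1369 rpy deg [179.95  -0.2  -10.26] F [ 0.  -0.8 -0.3] t 15.8 gap 0.0427
```

```bash
python3 -m jog '[-1.2,0.2,0,0,0,0,0.5, 0,0,0,0,0,0,0.5, 0,0,0,0,0,0,0.5, 0,0,1.2,0,0,0,0.5, 0,0,1.2,0,0,0,0.5, 0,0,1,0,0,0,0.5, 0,0,0,0,0,0,0.5, 0,0,0,0,0,0,0.5, 0,0,0,0,0,0,0.5, 0,0,0,0,0,0,0.5]'; python3 s.py
```

```text
time_s: 16.8
position: [0.4712, -0.0893, 0.1043]
eef_rot: [3.14, -0.011, -0.179]
contact_force: [-0.6, -0.9, 0.1]
finger_gap: 0.0426
rack x 0.4796 y -0.0044 z 0.1043 rpy deg [179.92  -0.62 -10.25] F [-0.6 -0.9  0.1] t 16.8 gap 0.0426
```

```bash
python3 -m jog '[-0.4,0,0.4,0,-0.6,0,0.5, 0,0,0,0,0,0,0.5, 0,0,0,0,0,0,0.5, 0,0,0,0,0,0,0, 0,0,0,0,0,0,0, 0,0,0,0,0,0,0, 0,0,0,0,0,0,0, 0,0,0,0,0,0,0, 0,0,0,0,0,0,0, 0,0,0,0,0,0,0]' 40; python3 s.py; python3 m2.py pics/n.png
```

```text
time_s: 17.8
position: [0.4676, -0.0888, 0.101]
eef_rot: [3.14, -0.001, -0.179]
contact_force: [0.6, -0.4, -0.7]
finger_gap: 0.017
rack x 0.4760 y -0.0046 z 0.1010 rpy deg [ 1.799e+02 -8.000e-02 -1.025e+01] F [ 0.6 -0.4 -0.7] t 17.8 gap 0.017
```

View pics/n.png

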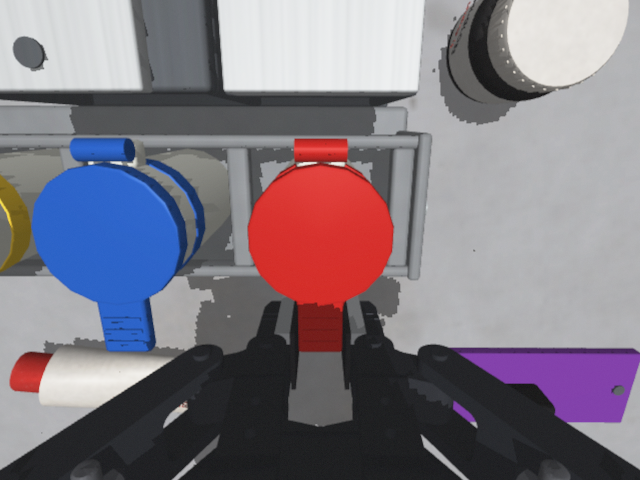

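Tab pinched (gap 17 mm). Lift it along the hinge arc, pivoting in the pads, to about 40°.

```bash
python3 -m jog '[0.05,0,-0.6,0,0,0,0, 0.1,0,-0.6,0,0,0,0, 0.15,0,-0.6,0,0,0,0, 0.15,0,-0.6,0,0,0,0, 0.2,0,-0.6,0,0,0,0, 0.25,0,-0.6,0,0,0,0, 0.3,0,-0.5,0,0,0,0, 0.3,0,-0.5,0,0,0,0, 0,0,0,0,0,0,0, 0,0,0,0,0,0,0]'; python3 s.py;  python3 -c "
from h import *
d=cam('scene'); cv2.imwrite('pics/o.png',cv2.resize(d['frame'][150:350,200:460,::-1],None,fx=3,fy=3))"
```

```text
time_s: 18.85
position: [0.4831, -0.0916, 0.1473]
eef_rot: [3.14, -0.0, -0.179]
contact_force: [4.7, -1.4, -9.4]
finger_gap: 0.0167
rack x 0.4917 y -0.0046 z 0.1473 rpy deg [ 1.7991e+02 -2.0000e-02 -1.0280e+01] F [ 4.7 -1.4 -9.4] t 18.85 gap 0.0167
```

View pics/o.png

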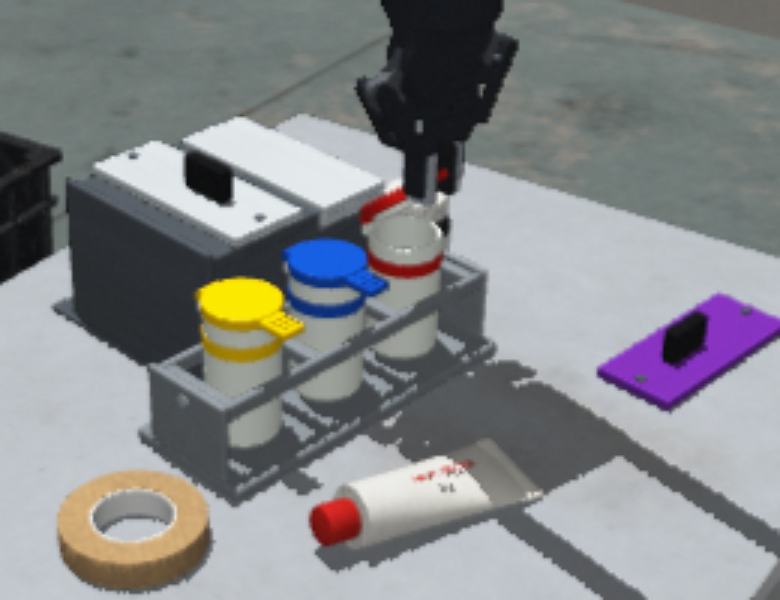

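Red is at ~40°. Release, retreat forward, close fingers.

```bash
python3 -m jog '[0,0,0,0,0,0,0.5, 0,0,0,0,0,0,0.5, 0,0,0,0,0,0,0.5, 0,0,0,0,0,0,0.5, -1.5,0,0,0,0,0,0.5, -1.5,0,0,0,0,0,0.5, -1,0,0,0,0,0,0.3, 0,0,0,0,0,0,0, 0,0,0,0,0,0,0, 0,0,0,0,0,0,0]'; python3 s.py;  python3 -c "
from h import *
d=cam('scene'); cv2.imwrite('pics/p.png',cv2.resize(d['frame'][150:350,200:460,::-1],None,fx=3,fy=3))"; python3 m2.py pics/p2.png
```

```text
time_s: 19.9
position: [0.4446, -0.0845, 0.1514]
eef_rot: [3.14, -0.006, -0.179]
contact_force: [-0.1, 0.4, 0.0]
finger_gap: 0.0001
rack x 0.4526 y -0.0045 z 0.1514 rpy deg [179.9   -0.32 -10.26] F [-0.1  0.4  0. ] t 19.9 gap 0.0001
```

View pics/p.png

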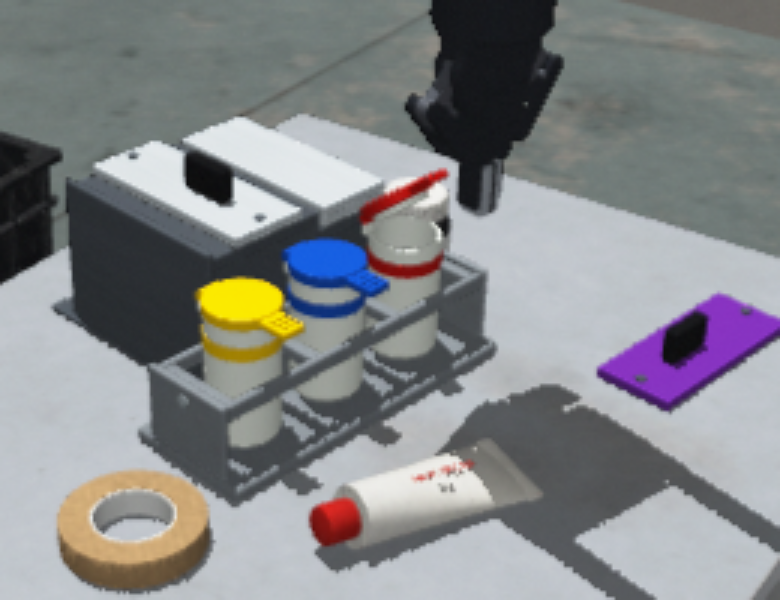

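View pics/p2.png

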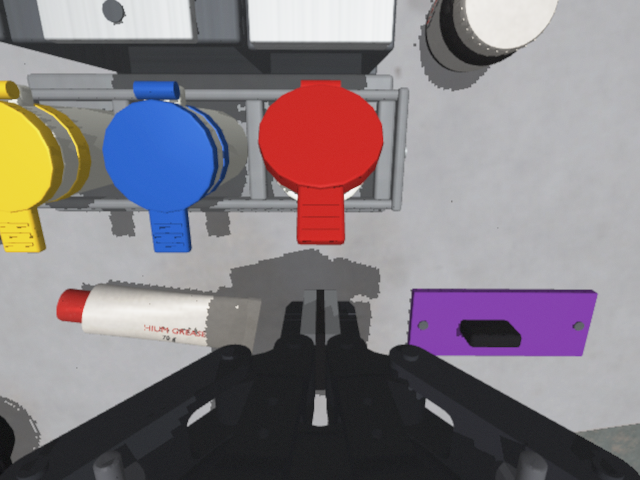

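```bash
python3 -m jog '[0,0,1.2,0,0,0,0, 1,0,0,0,0,0,0, 1,0,0,0,0,0,0, 1,0,0,0,0,0,0, 1,0,-0.3,0,0,0,0, 1,0,-0.4,0,0,0,0, 1,0,-0.4,0,0,0,0, 0.8,0,-0.4,0,0,0,0, 0,0,0,0,0,0,0, 0,0,0,0,0,0,0]'; python3 s.py;  python3 -c "
from h import *
d=cam('scene'); cv2.imwrite('pics/q.png',cv2.resize(d['frame'][150:350,200:460,::-1],None,fx=3,fy=3))"
```

```text
time_s: 21.0
position: [0.516, -0.0974, 0.1517]
eef_rot: [3.14, 0.003, -0.179]
contact_force: [-0.1, -0.1, 0.2]
finger_gap: -0.0001
rack x 0.5251 y -0.0045 z 0.1517 rpy deg [179.91   0.19 -10.26] F [-0.1 -0.1  0.2] t 21.0 gap -0.0001
```

View pics/q.png

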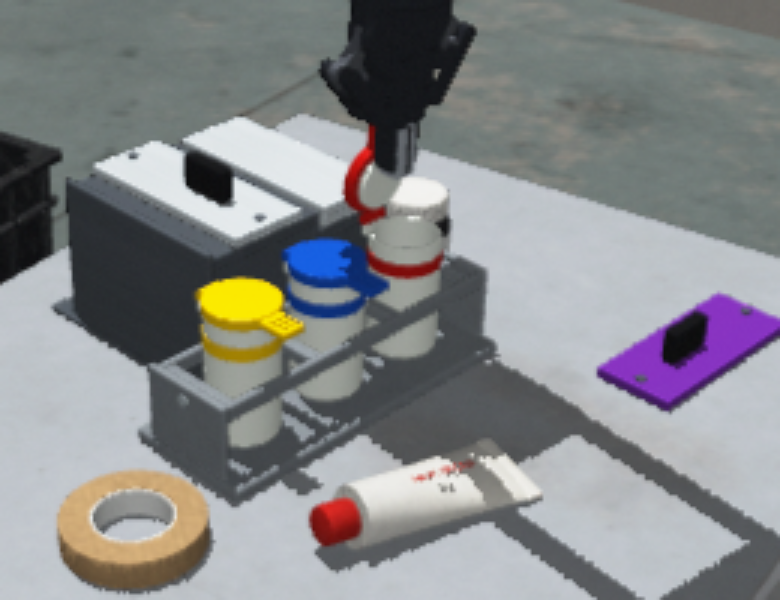

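Red is about upright; I'll continue gently past vertical.

```bash
python3 -m jog '[0,0,-0.4,0,0,0,0, 0.4,0,0,0,0,0,0, 0.4,0,0,0,0,0,0, 0.4,0,0,0,0,0,0, 0.3,0,0,0,0,0,0, 0,0,0,0,0,0,0, 0,0,0,0,0,0,0, 0,0,0,0,0,0,0, 0,0,0,0,0,0,0, 0,0,0,0,0,0,0]'; python3 s.py;  python3 m2.py pics/r2.png
```

```text
time_s: 22.05
position: [0.5301, -0.0999, 0.1548]
eef_rot: [3.14, 0.006, -0.179]
contact_force: [-1.4, 0.2, 0.2]
finger_gap: 0.0003
rack x 0.5395 y -0.0045 z 0.1548 rpy deg [179.92   0.34 -10.26] F [-1.4  0.2  0.2] t 22.05 gap 0.0003
```

View pics/r2.png

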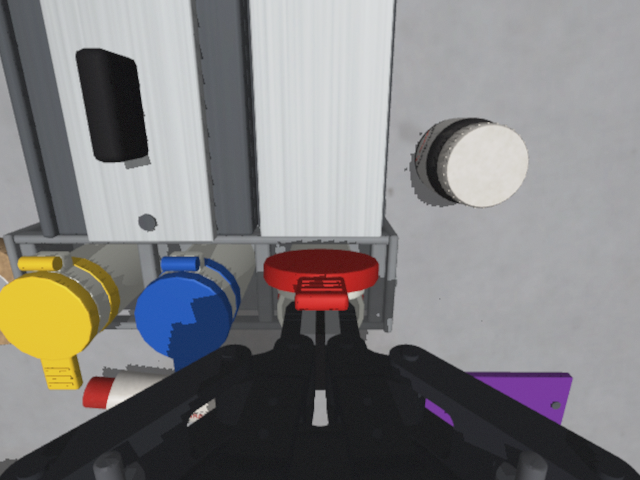

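```bash
python3 -m jog '[0.4,0,0,0,0,0,0, 0.4,0,0,0,0,0,0, 0.2,0,0,0,0,0,0, 0,0,0,0,0,0,0, 0,0,0,0,0,0,0, 0,0,0,0,0,0,0, 0,0,0,0,0,0,0, 0,0,0,0,0,0,0, 0,0,0,0,0,0,0, 0,0,0,0,0,0,0]'; python3 s.py;  python3 m2.py pics/s2.png
cat > m5.py <<'E'
from h import *
import sys
d=cam(sys.argv[1]); w=pts(d); a=np.radians(-10.2)
k=mask(d,"red"); p=w[k]; p=p[np.isfinite(p[:,0])]; q=np.c_[p[:,0]*np.cos(a)+p[:,1]*np.sin(a),-p[:,0]*np.sin(a)+p[:,1]*np.cos(a),p[:,2]]
q=q[(abs(q[:,1]+.005)<.03)&(q[:,0]>.45)&(q[:,0]<.62)]
for z in np.arange(.1,.19,.01):
    s=q[abs(q[:,2]-z)<.005]
    if len(s)>5: print(round(z,3),len(s),np.median(s,0).round(4),s[:,0].min().round(4),s[:,0].max().round(4))
print("max z",q[:,2].max())
E
python3 m5.py wrist
```

```text
time_s: 23.1
position: [0.5391, -0.1015, 0.1541]
eef_rot: [3.14, 0.012, -0.179]
contact_force: [-3.8, -0.2, 1.2]
finger_gap: -0.0
rack x 0.5485 y -0.0045 z 0.1541 rpy deg [179.93   0.68 -10.26] F [-3.8 -0.2  1.2] t 23.1 gap -0.0
0.13 120 [ 0.5614 -0.028   0.1318] 0.5558 0.5663
0.14 922 [ 0.5647 -0.0145  0.142 ] 0.5576 0.5696
0.15 386 [ 0.5674 -0.0039  0.146 ] 0.5594 0.5724
0.16 169 [ 0.575  -0.005   0.1623] 0.5719 0.576
0.17 917 [ 0.5737 -0.0049  0.1681] 0.5703 0.5764
max z 0.17032542474455264
```

Cap at ≈1.87 rad. Back off and retreat up.

```bash
python3 -m jog '[-1.5,0,0,0,0,0,0, -2,0,0,0,0,0,0, -2,0,0,0,0,0,0, -1,0,-3,0,0,0,0, 0,0,-4,0,0,0,0, 0,0,-4,0,0,0,0, 0,1,-4,0,0,0,0, 0,3,-2,0,0,0,0, 0,4,0,0,0,0,0, 0,4,0,0,0,0,0]'; python3 s.py; python3 -m jog '[0,4,0,0,0,0,0, 0,4,0,0,0,0,0, 0,4,0,0,0,0,0, 0,0,0,0,0,0,0, 0,0,0,0,0,0,0, 0,0,0,0,0,0,0, 0,0,0,0,0,0,0, 0,0,0,0,0,0,0, 0,0,0,0,0,0,0, 0,0,0,0,0,0,0]'; python3 s.py;python3 m5.py top; python3 m5.py scene; python3 -c "
from h import *
d=cam('scene'); cv2.imwrite('pics/t.png',cv2.resize(d['frame'][150:350,200:460,::-1],None,fx=3,fy=3))
d=cam('top'); cv2.imwrite('pics/t2.png',cv2.resize(d['frame'][120:320,200:460,::-1],None,fx=3,fy=3))"
```

```text
time_s: 24.2
position: [0.4583, -0.2082, 0.3343]
eef_rot: [3.138, -0.008, -0.171]
contact_force: [0.6, -0.2, 0.5]
finger_gap: -0.0004
rack x 0.4879 y -0.1237 z 0.3343 rpy deg [179.81  -0.44  -9.77] F [ 0.6 -0.2  0.5] t 24.2 gap -0.0004
time_s: 25.2
position: [0.4399, -0.3348, 0.3385]
eef_rot: [3.131, -0.021, -0.171]
contact_force: [0.4, 0.6, -0.9]
finger_gap: -0.0002
rack x 0.4922 y -0.2516 z 0.3385 rpy deg [179.41  -1.23  -9.79] F [ 0.4  0.6 -0.9] t 25.2 gap -0.0002
0.14 9 [ 0.5644 -0.0184  0.1435] 0.5631 0.5673
0.15 10 [0.5643 0.005  0.1475] 0.5615 0.5673
0.17 11 [ 0.5723 -0.0041  0.1701] 0.5699 0.5737
max z 0.1732178201795704
0.1 36 [ 0.5426 -0.0019  0.1004] 0.5383 0.5522
0.11 21 [0.548  0.0129 0.1108] 0.5439 0.5579
0.12 20 [0.5527 0.0183 0.1198] 0.5475 0.5616
0.13 23 [0.558  0.0181 0.1304] 0.5507 0.5651
0.14 26 [0.5595 0.0121 0.1414] 0.5559 0.5662
0.15 47 [ 0.5624 -0.0012  0.1484] 0.5561 0.5675
0.16 36 [ 0.5663 -0.0028  0.16  ] 0.56 0.5724
0.17 23 [ 0.5689 -0.0027  0.1676] 0.5623 0.5737
max z 0.1702261145928101
```

View pics/t.png

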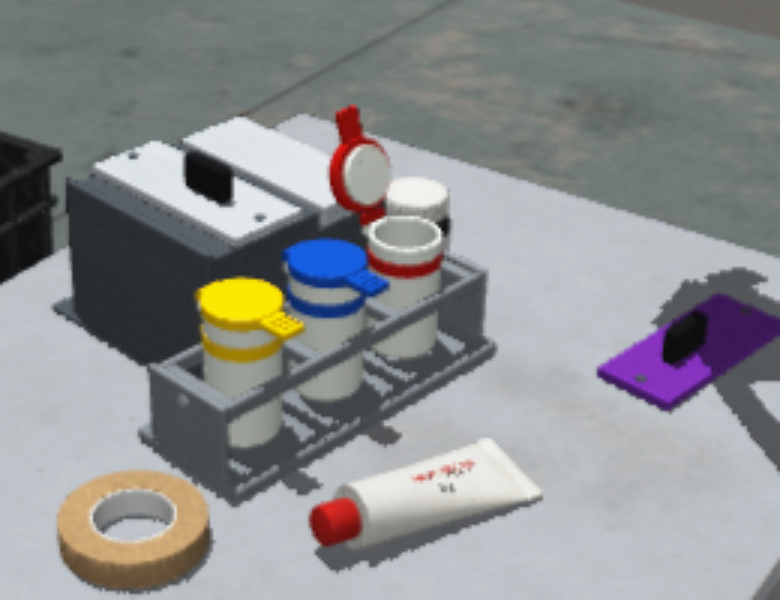

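View pics/t2.png

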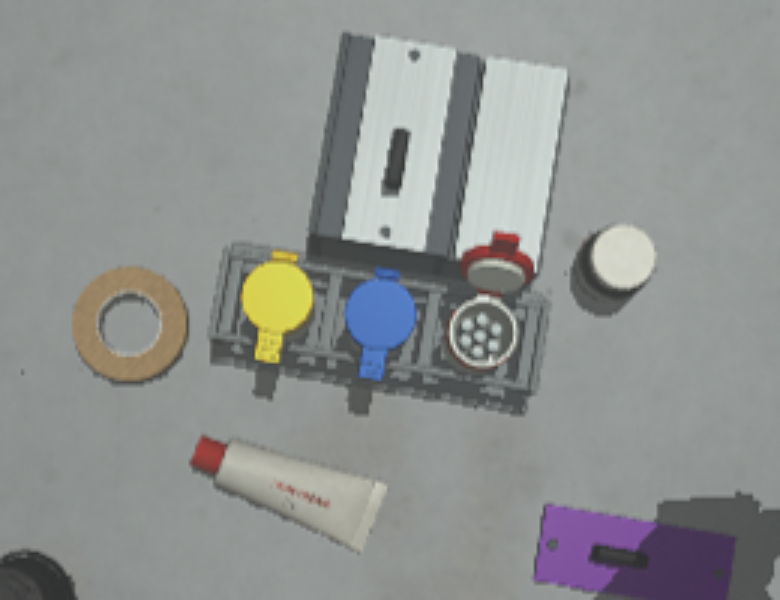

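The views show red leaning past vertical, blue and yellow shut, and the plate square on the ledge. One numeric check of blue and the plate before handing in.

Run:
```python
from h import *
d=cam("top"); w=pts(d); a=np.radians(-10.2)
rk=lambda p:np.array([p[0]*np.cos(a)+p[1]*np.sin(a),-p[0]*np.sin(a)+p[1]*np.cos(a)]).round(4)
for c in("blue","yellow"):
    k=mask(d,c).astype(np.uint8); n,l,s,ce=cv2.connectedComponentsWithStats(k)
    ok=[i for i in range(1,n) if s[i,4]>150 and 200<s[i,0]<440 and s[i,1]<300]
    for i in ok:
        p=w[l==i]; P=np.array([rk(q) for q in p]); print(c,[(np.nanmedian(p[(P[:,0]>x)&(P[:,0]<x+.02)][:,2])).round(4) for x in (.47,.49,.51,.53)],"front",np.nanmin(P[:,0]))
k=mask(d,"white").astype(np.uint8); n,l,s,ce=cv2.connectedComponentsWithStats(k)
for i in range(1,n):
    if s[i,4]>600:
        cn=max(cv2.findContours((l==i).astype(np.uint8),0,1)[0],key=cv2.contourArea); b=cv2.boxPoints(cv2.minAreaRect(cn)); z=.1155 if ce[i][0]<345 else .109; print(ce[i],[rk(ray(d,u,v,z)).tolist() for u,v in b],np.nanmedian(w[l==i][:,2]))
print(r.job_done())
```

```text
yellow [np.float64(0.1064), np.float64(0.1072), np.float64(0.1074), np.float64(0.106)] front 0.4674
[332.98989899 167.29924242] [[0.5637, 0.1054], [0.7099, 0.1056], [0.7097, 0.047], [0.5636, 0.0476]] 0.1157444556495115
[370.48373235 170.92387968] [[0.564, 0.0242], [0.7104, 0.0237], [0.7104, -0.0352], [0.5641, -0.034]] 0.10935580559725966
the job is handed in; nothing more can be done
None
```

The rack is changed over and the job is handed in, at about 25 s of the 64 s allowed.

**What I did**
- **Blue cap:** swept shut from behind with closed fingers, then pressed down with about 39 N.
- **Top plate:** gripped by its handle, drawn straight back about 53 mm, slid about 82 mm left at constant height, and settled about 1.4 mm onto the ledge.
- **Red cap:** lifted by its tab after the plate was clear, then pushed back past vertical.

**Last checks**
- **Red cap:** it stands at about 1.87 rad by depth and held that angle after the fingers withdrew.
- **Plate:** it lies level at face height 0.1157 m and square to the stack. Its ends match the middle plate's to within about 0.5 mm, and it is clear of the caps and the rim.
- **Yellow cap:** the depth check puts it flat at 0.107 m, so it is still shut.
- **Bystanders:** the stack, jar, grease tube, tape roll and purple look-alike show no sign of having moved in the final pictures. I did not measure them.
- **Blue cap, one check failed:** the final depth check gave no reading because its colour mask or size filter matched nothing. That it is shut rests on the pictures and on the fingertip height under the 39 N press, about 0.106 m against 0.107 m for a shut cap.

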